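Set and lock the test-force selector of a hardness tester

TASK

Turn the blue selector knob on the white control box so that its white pointer stands at the orange mark, then pull the knob straight out, fully, to lock it there, and let go. The locking catch engages only at one spot somewhere within the width of the mark: feel for it with a light pull while turning, and never force the knob out or round. Leave the small black knob and all the other things alone.

Things in the scene. Friction and masses are not known exactly. Their poses are not given: they have to be found in the camera images.
- console: White control box of 220 x 260 x 60 mm, fixed to the bench. Origin at the centre of its underside, z up. The selector knob stands at the middle of its top; the knob's axis is vertical and passes through this origin, so pulling outward means straight up.
- grip: Blue plastic finger bar of the knob, 54 mm long (its x), 18 wide (its y), 36 high; origin at its centre, on the knob's vertical axis, 94 mm above the bench while the knob is in. Below it a round blue skirt, 62 mm across, 67 to 76 mm above the bench. x points along the bar to the end with the white pointer line, z up. Pinch it across its width from above. A tooth inside the box is fixed to it.
- dial: Fixed steel dial plate, 132 mm across, 2 mm thick; origin on the knob's axis, 60 mm above the bench. It carries the black index ring (124 mm across, its top 66 mm above the bench) and, hidden in the box, a sprung locking plate over the knob's tooth, with one notch. Over 20 N between tooth and plate, upward or sideways, damages the catch.
- mark (a point): Centre of the orange mark, a radial patch on the black index ring, 22 mm radially and 0.25 rad to either side of its thin black centre line, 50 mm from the knob's axis. x points radially outward through the centre line, z up. The ring is stiff and stays put. The unseen notch is centred anywhere within 0.2 rad to either side of the centre line and passes the tooth over about 0.08 rad.
- selector (a joint): Turn of the blue knob in rad, growing counter-clockwise seen from above, 0 when the pointer points along the box's +x; limits -0.6 and 2.2. Friction 0.06 N m; stays where left. From the start the pointer must go 0.45 to 1.15 rad counter-clockwise to reach the mark's centre line.
- pull (a joint): How far the knob is pulled up, m: 0 in, 0.012 fully out (hard stop). 3 N friction holds it where left; with its weight a free pull takes 4 N. Off the notch it lifts freely by 1.5 mm, then meets the sprung plate: 2 N more, then 2.5 N per mm; the plate pushes it back. Turned under light pull, the plate snaps down at the notch, this extra pull vanishes and the knob comes fully out.
- block_small_center (a point): Centre of a loose steel disc, 48 mm diameter, 10 mm high, lying on a corner of the box's top. Leave alone.
- block_large_center (a point): Centre of a loose steel disc, 64 mm diameter, 14 mm high, on the bench to the left of the box. Leave alone.
- anvil_mid (a point): Middle of a loose dark steel anvil, 60 mm diameter, 42 mm high, on the bench to the right of the box. Leave alone.
- screwdriver_grip (a point): Handle of a loose screwdriver lying on the bench. Leave alone.
- wrench_grip (a point): Handle of a loose wrench lying on the bench. Leave alone.
- indenter_mid (a point): Middle of a loose brass indenter, 32 mm diameter, 42 mm high, standing on the bench. Leave alone.
- zero_pointer (a point): White pointer of a small black knob (26 mm diameter, 14 mm high) on a corner of the box's top, 10 mm from that knob's axis. Leave alone: it turns easily.

How it is judged:
On the way, in this order (a step that is already met when the one before it is completed fails the run):
1. the pointer has been turned to the mark, the knob not yet pulled out (angle between the x axis of grip and the x axis of mark, either way round below 0.28 rad and value of joint pull below 0.008 m), for 0.1 s.
2. the knob has been pulled out at the mark (angle between the x axis of grip and the x axis of mark, either way round below 0.28 rad and value of joint pull above 0.0095 m), for 0.2 s.
At the end, for the whole second after the job is handed in: The knob is out by at least 9.5 of its 12 mm, at rest and released, held in the catch, with the pointer within 0.28 rad of the orange mark's centre line (all of step 2 and velocity of joint pull below 0.005 m/s); the robot touches nothing.
It fails at once if the catch is forced: over 20 N between the knob's tooth and the locking plate (contact force between grip and dial above 20 N).
It fails at once if a bystander is moved by over 15 mm (distance of any of block_small_center, block_large_center, anvil_mid, screwdriver_grip, wrench_grip, indenter_mid from where it was at the start of the episode above 0.015 m).
It fails at once if the small black knob is turned (pointer moved by over 4 mm) (distance of zero_pointer from where it was at the start of the episode above 0.004 m).
It also fails if it takes over 58 s, if anything falls off the work surface, if the arm or the gripper's body presses on something with over 40 N, if the wrist force passes 120 N, or if a joint passes its speed limit or range.

ROBOT

A 6-joint arm with a two-finger parallel gripper is mounted at the origin on the work surface. World frame = base frame: x ahead of the robot, y to its left, z up, the work surface at z = 0. Lengths are in m, angles in rad, forces in N, time in s.
With the tool pointing down it reaches from about 0.425 to 0.95 m from the base axis. Payload 3.5 kg.
Tool frame: the origin (TCP) lies at the very end of the fingers, on their centre line; the grasp point (between the pads) lies 19 mm behind it; z points along the fingers, y is the direction in which the jaws open and shut (so a half turn about z gives the same grasp; the last joint's range is limited). The gripper opens to 85 mm and grips with 20 to 120 N. Pads are 22 mm wide; open, the fingers measure 114 mm over their backs; the gripper's body (76 mm by 85 mm) begins 54 mm behind the grasp point. The pads swing forward as they close: fully open they stand 13 mm farther back than shut.
Start: joints at [-1.34, 0.286, 1.577, -0, 1.279, -0.15], TCP at [0.251, -0.627, 0.231] pointing down, gripper open.
Joint ranges: [-2.77, 2.77], [-0.9, 2.22], [0.21, 2.48], [-1.53, 4.67], [0.24, 2.81], [-2.84, 2.84]. Speed limits (rad/s): [2.79, 2.79, 3.14, 3.14, 3.14, 3.14].

INTERFACE

Orientations are given as a unit quaternion [x, y, z, w].
In Python, from plant import ctrl, eyes, ticket gives the robot as it stands.
- The arm moves only by the tool send_rows, never from a script. Its arguments are lists of equal length, an entry for each row: "translation": the shift along the tool's x, y, z in units of 30 mm (1.0 is 30 mm), a list of three; "rotation": the turn, a rotation vector about the tool's x, y, z in units of 5 degrees (1.0 is 5 degrees), a list of three; "grip": the finger opening in mm, from 0 to 85.4. A call has 1 to 5 rows; each row shifts and turns the commanded pose from where the row before left it, along the tool's axes as they then stand; what a row does not reach is not made up. A row lasts 1/8 s, in which the tool goes at most 62.5 mm and 10.7 degrees, less where a joint would pass 70% of its speed; a pose out of reach is approached as far as the arm can. A call is refused whole if a number of a shift passes 1 or a number of a turn 1, either way. A call with a gripper value outside its range is refused whole. The fingers move at their own pace and stop on an object; "squeeze" is the grip in N (left out, the last holds). Time passes only in rows, so rows that do not move let the fingers close. It gives the time, the measured TCP pose, the force and the opening at its end, in the units of the state.
- ctrl.get_state(): the state, without advancing time (a new reading comes with each control period).
- eyes.read_camera(name): name is "scene" or "top"; returns a dict with "image" (400x640x3 uint8, blue, green, red), "mtx" (3x3 intrinsics, pixels), "dist_coeffs" ([k1, k2, p1, p2, k3] as OpenCV has them; the pictures are not rectified), "xyz" and "orientation" of the camera in the world. Camera axes: x right, y down, z forward; pixel columns grow to the right and rows downward; lengths in m; the calibration is good to about 2 mm. A picture is of the moment at which its call begins. There is no depth.
- ticket.sign_off(): hands the job in, once; it reports no verdict.
The state is a dict: "time": time; "qpos": joint angles; "dq": joint speeds; "joint_efforts": joint torques, N m; "eef_pos": TCP position; "tcp_rot": TCP orientation; "contact_force": force on the tool from outside, world axes, zero at the start; "wrist_torque": the same for the moment, N m; "opening": opening from 0.0 (shut) to 1.0 (fully open).
Only numpy, scipy, OpenCV 4.12 (cv2) and the standard library are available. Lean on these libraries where they do the work, as an engineer would, in place of code of your own. Each camera call takes 0.05 s, during which the arm holds its last target. There are 200 camera calls.

## Working session

There is one attempt and no reset: what is moved stays moved. The work goes in short steps, Python scripts to look and compute and a tool call to move; the robot and the scene stay as the last step left them, time stands still between calls to the robot, and variables do not carry over. Pictures are saved under pics/ and viewed, about 8 in all and at most 12, crops included, and the job is handed in when it is done.

Besides the shell and the picture viewer there is one more tool, called after "Request:" as name(argument=value, ...) on one line, values as JSON. send_rows: Moves the arm, as the interface text tells. Its arguments: {"type":"object","properties":{"translation":{"type":"array"},"rotation":{"type":"array"},"grip":{"type":"array"},"squeeze":{"type":"number"}},"required":["translation","rotation","grip"]}

```bash
mkdir -p pics; ls
cat > h.py <<'E'
import numpy as np, cv2
from scipy.spatial.transform import Rotation as R
from plant import ctrl, eyes, ticket
def ray(c,uv,z):
    p=cv2.undistortPoints(np.array(uv,float).reshape(-1,1,2),np.array(c["mtx"]),np.array(c["dist_coeffs"])).reshape(-1,2)
    d=R.from_quat(c["orientation"]).apply(np.c_[p,np.ones(len(p))])
    o=np.array(c["xyz"]); return o+d*((z-o[2])/d[:,2])[:,None]
E
python3 - <<'E'
from h import *
for n in ("scene","top"):
    c=eyes.read_camera(n); cv2.imwrite(f"pics/{n}0.png",c["image"]); print(n,c["xyz"],c["orientation"],c["mtx"],c["dist_coeffs"])
print(ctrl.get_state())
E
```

```text
pics
scene [1.35107743 0.18189892 1.3237632 ] [ 0.55133651  0.77985336 -0.23773251 -0.17703117] [[480.17260323   0.         318.99588924]
 [  0.         480.17260323 195.07217957]
 [  0.           0.           1.        ]] [-0.06584183  0.          0.          0.          0.        ]
top [ 0.26051597 -0.0663393   1.45122823] [ 0.71371895 -0.6934386   0.06832528 -0.07127288] [[505.67283529   0.         312.70469418]
 [  0.         505.67283529 199.78040785]
 [  0.           0.           1.        ]] [-0.03046468  0.          0.          0.          0.        ]
{'time': 0.1, 'qpos': array([-1.34003953e+00,  2.87143460e-01,  1.57806273e+00,  2.29550984e-06,
        1.27857496e+00, -1.49987065e-01]), 'dq': array([-6.05151704e-04, -1.41632846e-03, -2.30244123e-03, -2.12872895e-04,
        9.64605171e-05, -9.50047979e-05]), 'joint_efforts': array([ 7.18508636e-04, -4.07294226e+01, -2.93698418e+01, -1.41712458e-04,
        3.39477883e-03,  8.41062729e-06]), 'eef_pos': array([ 0.25073455, -0.62605578,  0.23002383]), 'tcp_rot': array([ 9.81933400e-01,  1.89223680e-01, -4.30812534e-05, -1.09340127e-03]), 'contact_force': array([ 0.01075227,  0.1337707 , -0.60519596]), 'wrist_torque': array([ 0.02072706, -0.02831591, -0.00309563]), 'opening': 1.003060572647304}
```

View pics/top0.png

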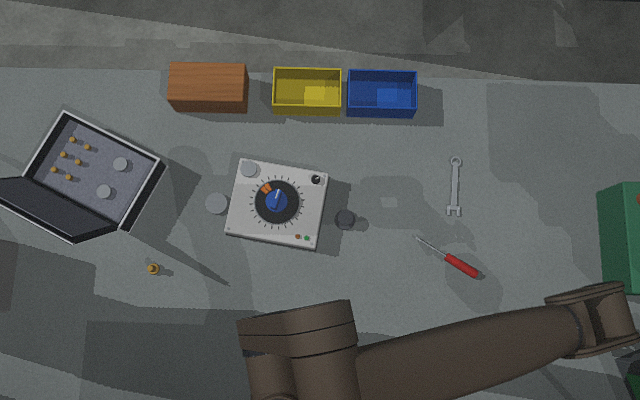

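View pics/scene0.png

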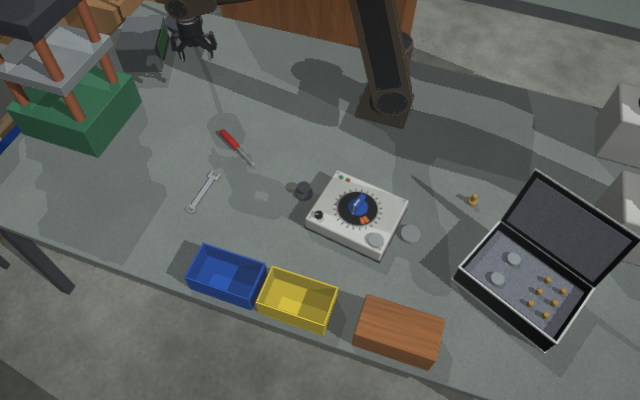

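The top view shows the console around (277,203), with the orange mark at (265,187), the blue knob at (277,200) and the pointer tip near (279,192). The small disc is at (250,168), the black knob at (316,179), the large disc at (216,203) and the anvil at (345,219). The scene view shows the same console at (357,212).

```bash
cat >> h.py <<'E'
def cent(m):
    n,l,s,c=cv2.connectedComponentsWithStats(m.astype(np.uint8)); i=1+np.argmax(s[1:,4]); return c[i],l==i,s[i]
def roi(hsv,box):
    m=np.zeros(hsv.shape[:2],bool);x0,y0,x1,y1=box;m[y0:y1,x0:x1]=1;return m
def measure(name,box,c=None):
    c=c or eyes.read_camera(name); h=cv2.cvtColor(c["image"],cv2.COLOR_BGR2HSV); r=roi(h,box); H,S,V=cv2.split(h)
    o,_,so=cent(r&(H<20)&(S>120)&(V>90)); b,bm,sb=cent(r&(H>100)&(H<125)&(S>120)&(V>50))
    w,wm,sw=cent(r&(S<110)&(V>110)&(cv2.morphologyEx(bm.astype(np.uint8),cv2.MORPH_CLOSE,np.ones((9,9)))>0))
    print(name,"orange",o,so[4],ray(c,o,.066)[0],"blue",b,sb[4],ray(c,b,.09)[0],"white",w,sw[4],ray(c,w,.112)[0])
    return c
E
python3 - <<'E'
from h import *
for n,box in (("top",(245,170,310,235)),("scene",(325,180,395,235))):
    c=measure(n,box); x0,y0,x1,y1=box
    h=cv2.cvtColor(c["image"],cv2.COLOR_BGR2HSV); H,S,V=cv2.split(h)
    # whole console: white/bright region
    k=roi(h,(210,140,350,265) if n=="top" else (290,160,425,275))
    # dark ring ellipse
    d=roi(h,box)&(V<70)&(S<140)
    _,m,s=cent(d); 
    cn=max(cv2.findContours(m.astype(np.uint8),0,1)[0],key=cv2.contourArea); e=cv2.fitEllipse(cv2.convexHull(cn)); print("ring",e,ray(c,e[0],.066)[0])
    m=cent(k&(V>135)&(S<60))[1].astype(np.uint8); cn=max(cv2.findContours(m,0,1)[0],key=cv2.contourArea)
    r=cv2.minAreaRect(cn); print("box",r,ray(c,cv2.boxPoints(r),.06))
    cv2.imwrite(f"pics/{n}1.png",cv2.resize(c["image"][y0-20:y1+20,x0-20:x1+20],None,fx=6,fy=6,interpolation=cv2.INTER_CUBIC)[:600,:800])
E
python3 -c "
import cv2;import numpy as np
a=cv2.imread('pics/top1.png');b=cv2.imread('pics/scene1.png');h=min(a.shape[0],b.shape[0])
i=np.hstack([a[:h],b[:h]]);cv2.imwrite('pics/c1.png',cv2.resize(i,(800,int(h*800/i.shape[1]))))"
```

```text
top orange [265.83333333 188.15277778] 72 [0.567461   0.07604096 0.066     ] blue [275.69724771 200.77981651] 327 [0.52743401 0.04481477 0.09      ] white [276.75 193.65] 20 [0.54287166 0.04102046 0.112     ]
ring ((276.680908203125, 201.689208984375), (42.604190826416016, 43.639495849609375), 72.19010925292969) [0.5296322  0.04391557 0.066     ]
box ((275.7559814453125, 202.0919952392578), (92.21544647216797, 76.11575317382812), 10.30484676361084) [[ 0.44292751  0.18818241  0.06      ]
 [ 0.65936702  0.16294619  0.06      ]
 [ 0.61812986 -0.09734692  0.06      ]
 [ 0.40449199 -0.06476577  0.06      ]]
scene orange [363.96666667 219.51666667] 60 [0.56907276 0.07427962 0.066     ] blue [358.93571429 205.26071429] 280 [0.53973631 0.04732143 0.09      ] white [356.3 202.2] 20 [0.5462466  0.03900354 0.112     ]
ring ((357.2332763671875, 208.06800842285156), (32.21479415893555, 38.99065399169922), 98.3592300415039) [0.53582712 0.04267564 0.066     ]
box ((357.75421142578125, 210.13967895507812), (84.28987121582031, 65.19256591796875), 28.779808044433594) [[ 0.62294806 -0.09881708  0.06      ]
 [ 0.37593368 -0.07729897  0.06      ]
 [ 0.4521894   0.19483308  0.06      ]
 [ 0.68123983  0.15358914  0.06      ]]
```

View pics/c1.png

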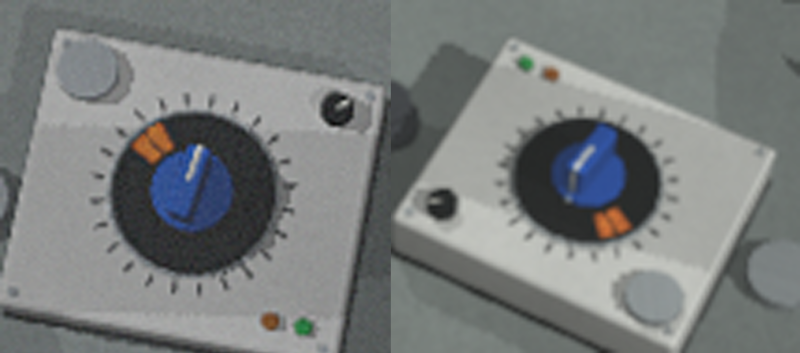

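Both views agree: the axis is at about (0.532, 0.0435), and the mark is 50 mm from it at about 41°. The pointer is at about -14°, so the turn is roughly 0.96 rad, within the stated range. I'm moving above the knob.

Request:
send_rows(translation=[[1,-1,0],[1,-1,0],[1,-1,0],[1,-1,0],[1,-1,0]], rotation=[[0,0,0],[0,0,0],[0,0,0],[0,0,0],[0,0,0]], grip=[60,60,60,60,60], squeeze=20)

```text
time: 0.82
eef_pos: [0.3347, -0.4302, 0.2311]
tcp_rot: [0.982, 0.189, 0.0, -0.0]
contact_force: [0.9, -0.4, -0.3]
opening: 0.705
```

Request:
send_rows(translation=[[1,-1,0],[1,-1,0],[1,-1,0],[1,-1,0],[1,-1,0]], rotation=[[0,0,0],[0,0,0],[0,0,0],[0,0,0],[0,0,0]], grip=[60,60,60,60,60])

```text
time: 1.45
eef_pos: [0.4182, -0.2352, 0.2313]
tcp_rot: [0.982, 0.189, 0.0, 0.0]
contact_force: [0.4, -0.5, -0.9]
opening: 0.702
```

Request:
send_rows(translation=[[1,-1,0],[1,-1,0],[1,-1,0],[1,-1,0],[1,-1,0]], rotation=[[0,0,0],[0,0,0],[0,0,0],[0,0,0],[0,0,0]], grip=[60,60,60,60,60])

```text
time: 2.08
eef_pos: [0.5017, -0.0402, 0.2313]
tcp_rot: [0.982, 0.189, 0.0, 0.0]
contact_force: [1.0, 0.2, -0.1]
opening: 0.701
```

Run:
```python
from h import *
for n,(x0,y0,x1,y1) in (("top",(267,187,290,210)),("scene",(345,192,366,212))):
    c=eyes.read_camera(n); im=cv2.imread(f"pics/{n}0.png"); h=cv2.cvtColor(im,cv2.COLOR_BGR2HSV); H,S,V=cv2.split(h)
    w=cent(roi(h,(x0,y0,x1,y1))&(S<125)&(V>105))[1]; v,u=np.nonzero(w)
    P=ray(c,np.c_[u,v],.112)[:,:2]; m=P.mean(0); s,V2=np.linalg.eigh(np.cov((P-m).T)); d=V2[:,1]*np.sign(V2[0,1])
    print(n,len(u),m,np.degrees(np.arctan2(d[1],d[0])),2*np.sqrt(3*s), "perp offset of axis", np.cross(d,np.array([.532,.0435])-m))
    print(np.degrees(np.arctan2(*(m-[.532,.0435])[::-1])))
    cv2.imwrite(f"pics/{n}2.png",c["image"])
```

```text
top 22 [0.54406188 0.04063749] -17.69563338290893 [0.00593019 0.02815345] perp offset of axis -0.0009392648296479462
-13.350387832045046
scene 21 [0.54646858 0.0387354 ] -14.67219156491138 [0.0076311  0.03051306] perp offset of axis 0.0009445047124079097
-18.227053426747336<stdin>:6: DeprecationWarning: Arrays of 2-dimensional vectors are deprecated. Use arrays of 3-dimensional vectors instead. (deprecated in NumPy 2.0)
```

View pics/scene2.png

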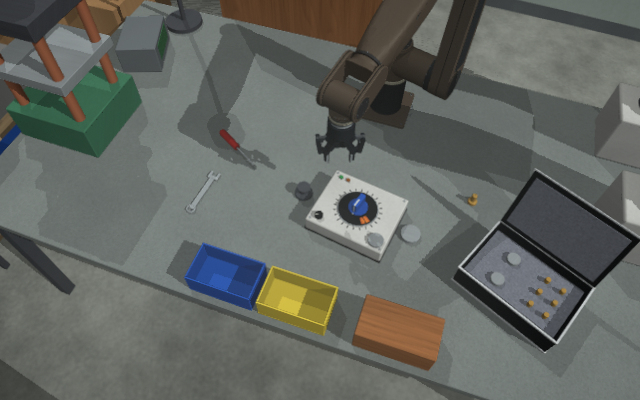

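The arm (gripper at about (340,150)) is clear of the console (357,212). The pointer measures about -16° in both views. I'm centring over the axis, then turning the tool.

Request:
send_rows(translation=[[0.66,-0.74,0],[0.66,-0.74,0],[0.65,-0.74,0],[0,0,0],[0,0,0]], rotation=[[0,0,0],[0,0,0],[0,0,0],[0,0,1],[0,0,1]], grip=[60,60,60,60,60])

```text
time: 2.8
eef_pos: [0.5313, 0.042, 0.231]
tcp_rot: [0.995, 0.102, -0.0, 0.0]
contact_force: [-0.6, -0.6, 0.7]
opening: 0.705
```

Request:
send_rows(translation=[[0,0,0.5],[0,0,0.5],[0,0,0.5],[0,0,0.5],[0,0,0.5]], rotation=[[0,0,1],[0,0,1],[0,0,1],[0,0,1],[0,0,1]], grip=[60,60,60,60,60])

```text
time: 3.42
eef_pos: [0.5313, 0.0414, 0.1557]
tcp_rot: [0.993, -0.117, -0.0, 0.0]
contact_force: [-0.2, -0.0, -0.9]
opening: 0.702
```

Request:
send_rows(translation=[[0,0,0.4],[0,0,0.4],[0,0,0.2],[0,0,0],[0,0,0]], rotation=[[0,0,0.56],[0,0,0],[0,0,0],[0,0,0],[0,0,0]], grip=[60,60,60,60,60])

```text
time: 4.05
eef_pos: [0.5319, 0.0421, 0.1269]
tcp_rot: [0.99, -0.139, 0.0, 0.0]
contact_force: [-0.0, -0.0, -0.3]
opening: 0.705
```

Run:
```python
from h import *
a=eyes.read_camera("top")["image"];b=eyes.read_camera("scene")["image"]
f=lambda i,x,y:cv2.resize(i[y:y+120,x:x+120],(400,400),interpolation=cv2.INTER_CUBIC)
cv2.imwrite("pics/c3.png",np.hstack([f(a,215,140),f(b,300,140)]))
s=ctrl.get_state();print(s["eef_pos"],R.from_quat(s["tcp_rot"]).as_matrix()[:,0],s["contact_force"],s["wrist_torque"],s["qpos"])
```

```text
[0.5319436  0.0421608  0.12698522] [ 0.9614118  -0.27511091  0.00115876] [-0.09144971 -0.06628848 -0.2678218 ] [-0.00333016  0.00253066  0.00705319] [-1.11142460e-01  8.80415901e-02  2.00884572e+00  2.54339851e-06
  1.04352975e+00  1.73835773e+00]
```

View pics/c3.png

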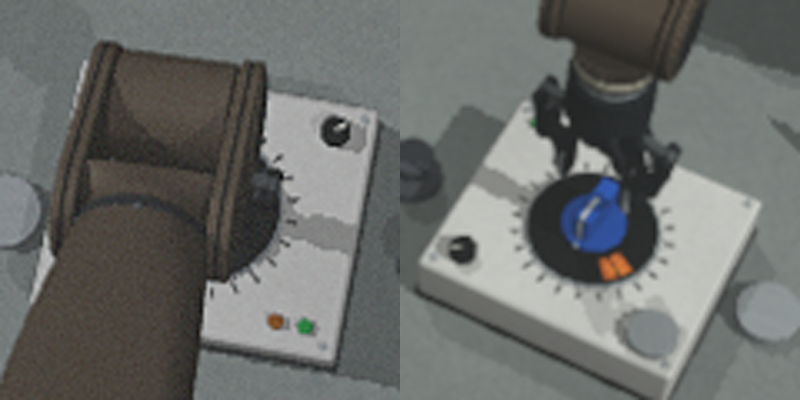

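The gripper straddles the bar in the scene crop, with the tips at (565,170) and (640,190) on either side of the knob at (595,215). I'm descending.

Request:
send_rows(translation=[[0,-0.04,0.5],[0,0,0.5],[0,0,0.45],[0,0,0],[0,0,0]], rotation=[[0,0,0],[0,0,0],[0,0,0],[0,0,0],[0,0,0]], grip=[60,60,60,60,60])

```text
time: 4.78
eef_pos: [0.532, 0.0433, 0.0828]
tcp_rot: [0.99, -0.139, 0.0, 0.0]
contact_force: [-0.3, -0.1, 0.3]
opening: 0.702
```

Request:
send_rows(translation=[[0,0,0],[0,0,0],[0,0,0],[0,0,0],[0,0,0]], rotation=[[0,0,0],[0,0,0],[0,0,0],[0,0,0],[0,0,0]], grip=[40,30,24,20,18])

```text
time: 5.4
eef_pos: [0.5319, 0.0433, 0.0829]
tcp_rot: [0.99, -0.139, 0.0, 0.0]
contact_force: [-0.2, -0.4, -0.2]
opening: 0.209
```

Request:
send_rows(translation=[[0,0,0],[0,0,0],[0,0,0]], rotation=[[0,0,0],[0,0,0],[0,0,0]], grip=[14,10,8], squeeze=30)

```text
time: 5.78
eef_pos: [0.5319, 0.0433, 0.083]
tcp_rot: [0.99, -0.139, 0.0, 0.0]
contact_force: [-1.0, -1.1, 1.0]
opening: 0.204
```

```bash
cat > st.py <<'E'
from h import *
s=ctrl.get_state(); x=R.from_quat(s["tcp_rot"]).as_matrix()[:,0]
print("t %.2f"%s["time"],s["eef_pos"].round(4),"yaw %.2f"%np.degrees(np.arctan2(x[1],x[0])),"F",s["contact_force"].round(2),"M",s["wrist_torque"].round(3),"open %.3f"%s["opening"])
E
python3 st.py
```

```text
t 5.78 [0.5319 0.0433 0.083 ] yaw -15.98 F [-0.96 -1.07  1.  ] M [-0.072  0.103 -0.022] open 0.204
```

The grip is on the bar (17.4 mm). I'm turning counter-clockwise to just before the notch's range, which starts at about 30°.

Request:
send_rows(translation=[[0,0,0],[0,0,0],[0,0,0],[0,0,0]], rotation=[[0,0,-0.5],[0,0,-0.5],[0,0,-0.5],[0,0,-0.5]], grip=[8,8,8,8])

```text
time: 6.28
eef_pos: [0.532, 0.0435, 0.083]
tcp_rot: [0.999, -0.052, 0.0, -0.0]
contact_force: [-1.2, 1.1, 0.9]
opening: 0.202
```

Request:
send_rows(translation=[[0,0,0],[0,0,0],[0,0,0],[0,0,0],[0,0,0]], rotation=[[0,0,-0.6],[0,0,-0.6],[0,0,-0.6],[0,0,-0.6],[0,0,-0.6]], grip=[8,8,8,8,8])

```text
time: 6.9
eef_pos: [0.5319, 0.0439, 0.083]
tcp_rot: [0.997, 0.079, 0.0, -0.001]
contact_force: [-0.5, 1.4, 1.6]
opening: 0.206
```

```bash
python3 st.py
```

```text
t 6.90 [0.5319 0.0439 0.083 ] yaw 9.08 F [-0.45  1.38  1.61] M [ 0.34   0.072 -0.067] open 0.206
```

Request:
send_rows(translation=[[0,0,0],[0,0,0],[0,0,0],[0,0,0],[0,0,0]], rotation=[[0,0,-0.8],[0,0,-0.8],[0,0,-0.8],[0,0,-0.8],[0,0,0]], grip=[8,8,8,8,8])

```text
time: 7.52
eef_pos: [0.5318, 0.0442, 0.083]
tcp_rot: [0.976, 0.216, 0.0, -0.001]
contact_force: [-1.5, 3.3, 1.9]
opening: 0.201
```

```bash
python3 st.py
python3 - <<'E'
from h import *
b=eyes.read_camera("scene")["image"]
cv2.imwrite("pics/s4.png",cv2.resize(b[150:250,300:400],(600,600),interpolation=cv2.INTER_CUBIC))
E
```

```text
t 7.53 [0.5318 0.0442 0.083 ] yaw 24.96 F [-1.52  3.33  1.91] M [0.759 0.134 0.052] open 0.201
```

View pics/s4.png

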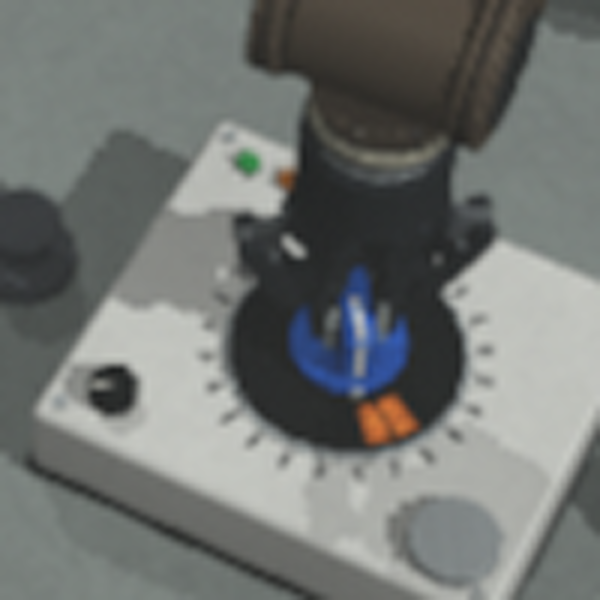

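The picture shows the pointer (358,330→390) aimed just short of the mark at (388,415), as planned. I'm easing the 3 N side load by shifting slightly along tool y, then starting the light pull.

Request:
send_rows(translation=[[0,-0.03,0],[0,0,-0.04],[0,0,-0.04],[0,0,0],[0,0,0]], rotation=[[0,0,0],[0,0,0],[0,0,0],[0,0,0],[0,0,0]], grip=[8,8,8,8,8])

```text
time: 8.2
eef_pos: [0.5314, 0.0442, 0.0847]
tcp_rot: [0.976, 0.216, 0.0, -0.0]
contact_force: [3.6, 3.7, -6.9]
opening: 0.204
```

```bash
python3 st.py
```

```text
t 8.20 [0.5314 0.0442 0.0847] yaw 24.99 F [ 3.55  3.66 -6.95] M [ 0.749 -0.681 -0.011] open 0.204
```

Request:
send_rows(translation=[[0.015,-0.01,0],[0,0,-0.02],[0,0,0],[0,0,0]], rotation=[[0,0,0],[0,0,0],[0,0,-0.2],[0,0,-0.2]], grip=[8,8,8,8])

```text
time: 8.7
eef_pos: [0.5316, 0.0445, 0.0856]
tcp_rot: [0.972, 0.234, -0.0, 0.0]
contact_force: [3.2, 1.6, -7.6]
opening: 0.205
```

```bash
python3 st.py
```

```text
t 8.70 [0.5316 0.0445 0.0856] yaw 27.07 F [ 3.18  1.6  -7.64] M [ 0.304 -0.629 -0.095] open 0.205
```

Lifted 2.6 mm at about 8 N, so it is on the sprung plate. I'm turning on in 2° steps under light pull.

Request:
send_rows(translation=[[0,0,0],[0,0,0]], rotation=[[0,0,-0.2],[0,0,-0.2]], grip=[8,8])

```text
time: 8.95
eef_pos: [0.5316, 0.0445, 0.0857]
tcp_rot: [0.968, 0.251, -0.0, -0.0]
contact_force: [3.4, 1.1, -8.6]
opening: 0.206
```

Request:
send_rows(translation=[[0,0,0],[0,0,0]], rotation=[[0,0,-0.2],[0,0,-0.2]], grip=[8,8])

```text
time: 9.2
eef_pos: [0.5316, 0.0446, 0.0857]
tcp_rot: [0.963, 0.268, -0.0, -0.0]
contact_force: [3.2, 1.8, -7.5]
opening: 0.204
```

```bash
python3 st.py
```

```text
t 9.20 [0.5316 0.0446 0.0857] yaw 31.09 F [ 3.24  1.76 -7.53] M [ 0.275 -0.482 -0.154] open 0.204
```

Request:
send_rows(translation=[[0,0,0],[0,0,0]], rotation=[[0,0,-0.2],[0,0,-0.2]], grip=[8,8])

```text
time: 9.45
eef_pos: [0.5316, 0.0447, 0.0857]
tcp_rot: [0.959, 0.285, -0.0, -0.0]
contact_force: [1.9, 0.9, -7.6]
opening: 0.206
```

```bash
python3 st.py
```

```text
t 9.45 [0.5316 0.0447 0.0857] yaw 33.09 F [ 1.9   0.87 -7.56] M [ 0.331 -0.451 -0.173] open 0.206
```

Request:
send_rows(translation=[[0,0,0],[0,0,0]], rotation=[[0,0,-0.2],[0,0,-0.2]], grip=[8,8])

```text
time: 9.7
eef_pos: [0.5315, 0.0447, 0.0857]
tcp_rot: [0.953, 0.301, -0.0, -0.0]
contact_force: [1.6, 2.4, -8.3]
opening: 0.206
```

```bash
python3 st.py
```

```text
t 9.70 [0.5315 0.0447 0.0857] yaw 35.09 F [ 1.58  2.4  -8.28] M [ 0.391 -0.39  -0.146] open 0.206
```

Request:
send_rows(translation=[[0,0,0],[0,0,0]], rotation=[[0,0,-0.2],[0,0,-0.2]], grip=[8,8])

```text
time: 9.95
eef_pos: [0.5315, 0.0447, 0.0857]
tcp_rot: [0.948, 0.318, -0.0, -0.0]
contact_force: [2.9, 2.6, -8.5]
opening: 0.202
```

```bash
python3 st.py
```

```text
t 9.95 [0.5315 0.0447 0.0857] yaw 37.08 F [ 2.93  2.63 -8.49] M [ 0.4   -0.23  -0.203] open 0.202
```

Request:
send_rows(translation=[[0,0,0],[0,0,0]], rotation=[[0,0,-0.2],[0,0,-0.2]], grip=[8,8])

```text
time: 10.2
eef_pos: [0.5315, 0.0447, 0.0857]
tcp_rot: [0.942, 0.334, -0.0, -0.0]
contact_force: [1.9, 1.6, -7.7]
opening: 0.206
```

```bash
python3 st.py
```

```text
t 10.20 [0.5315 0.0447 0.0857] yaw 39.08 F [ 1.88  1.62 -7.72] M [ 0.507 -0.257 -0.144] open 0.206
```

Request:
send_rows(translation=[[0,0,0],[0,0,0]], rotation=[[0,0,-0.2],[0,0,-0.2]], grip=[8,8])

```text
time: 10.45
eef_pos: [0.5315, 0.0448, 0.0857]
tcp_rot: [0.936, 0.351, -0.0, -0.0]
contact_force: [1.0, 3.1, -7.0]
opening: 0.212
```

```bash
python3 st.py
```

```text
t 10.45 [0.5315 0.0448 0.0857] yaw 41.08 F [ 0.97  3.13 -7.01] M [ 0.611 -0.19  -0.131] open 0.212
```

Request:
send_rows(translation=[[0,0,0],[0,0,0]], rotation=[[0,0,-0.2],[0,0,-0.2]], grip=[8,8])

```text
time: 10.7
eef_pos: [0.5315, 0.0448, 0.0857]
tcp_rot: [0.93, 0.367, -0.0, -0.0]
contact_force: [0.4, 2.8, -7.2]
opening: 0.198
```

```bash
python3 st.py
```

```text
t 10.70 [0.5315 0.0448 0.0857] yaw 43.08 F [ 0.4   2.78 -7.16] M [ 0.657 -0.044 -0.116] open 0.198
```

Request:
send_rows(translation=[[0,0,0],[0,0,0]], rotation=[[0,0,-0.2],[0,0,-0.2]], grip=[8,8])

```text
time: 10.95
eef_pos: [0.5315, 0.0448, 0.0857]
tcp_rot: [0.924, 0.383, -0.0, -0.0]
contact_force: [0.3, 4.0, -7.4]
opening: 0.21
```

```bash
python3 st.py
```

```text
t 10.95 [0.5315 0.0448 0.0857] yaw 45.08 F [ 0.35  3.96 -7.37] M [ 0.78  -0.027 -0.124] open 0.210
```

Request:
send_rows(translation=[[0.015,-0.015,0],[0,0,0]], rotation=[[0,0,-0.2],[0,0,-0.2]], grip=[8,8])

```text
time: 11.2
eef_pos: [0.5315, 0.045, 0.0861]
tcp_rot: [0.917, 0.4, -0.001, 0.0]
contact_force: [-1.1, 1.9, -3.3]
opening: 0.202
```

```bash
python3 st.py
```

```text
t 11.20 [0.5315 0.045  0.0861] yaw 47.12 F [-1.06  1.86 -3.33] M [ 0.496  0.419 -0.12 ] open 0.202
```

The pull dropped from about 7.5 N to 3.3 N and the tool rose 0.4 mm, so the plate has snapped at about 47°. I'm pulling up gently, without turning.

Request:
send_rows(translation=[[0,0,-0.03],[0,0,-0.03],[0,0,0]], rotation=[[0,0,0],[0,0,0],[0,0,0]], grip=[8,8,8])

```text
time: 11.58
eef_pos: [0.5316, 0.0451, 0.088]
tcp_rot: [0.917, 0.399, -0.0, 0.0]
contact_force: [-3.0, 2.2, -2.3]
opening: 0.202
```

```bash
python3 st.py
```

```text
t 11.57 [0.5316 0.0451 0.088 ] yaw 47.04 F [-2.97  2.22 -2.31] M [0.298 0.703 0.064] open 0.202
```

Request:
send_rows(translation=[[0,0,-0.04],[0,0,-0.04],[0,0,-0.02],[0,0,0]], rotation=[[0,0,0],[0,0,0],[0,0,0],[0,0,0]], grip=[8,8,8,8])

```text
time: 12.08
eef_pos: [0.5317, 0.0451, 0.0907]
tcp_rot: [0.917, 0.399, -0.0, 0.0]
contact_force: [-2.2, 0.1, -1.3]
opening: 0.209
```

```bash
python3 st.py
```

```text
t 12.07 [0.5317 0.0451 0.0907] yaw 47.03 F [-2.15  0.07 -1.32] M [0.135 0.718 0.071] open 0.209
```

Request:
send_rows(translation=[[0,0,-0.04],[0,0,-0.04],[0,0,-0.02],[0,0,0]], rotation=[[0,0,0],[0,0,0],[0,0,0],[0,0,0]], grip=[8,8,8,8])

```text
time: 12.58
eef_pos: [0.5317, 0.0452, 0.0937]
tcp_rot: [0.917, 0.399, -0.0, 0.0]
contact_force: [-3.1, -0.7, -3.3]
opening: 0.204
```

```bash
python3 st.py
```

```text
t 12.57 [0.5317 0.0452 0.0937] yaw 47.02 F [-3.05 -0.73 -3.29] M [0.074 0.746 0.003] open 0.204
```

Request:
send_rows(translation=[[0,0,-0.03],[0,0,-0.03],[0,0,0]], rotation=[[0,0,0],[0,0,0],[0,0,0]], grip=[8,8,8])

```text
time: 12.95
eef_pos: [0.5316, 0.0452, 0.0951]
tcp_rot: [0.917, 0.399, -0.0, 0.0]
contact_force: [-2.7, 0.2, -6.2]
opening: 0.207
```

```bash
python3 st.py;  python3 - <<'E'
from h import *
b=eyes.read_camera("scene")["image"]
cv2.imwrite("pics/s5.png",cv2.resize(b[150:250,300:400],(600,600),interpolation=cv2.INTER_CUBIC))
E
```

```text
t 12.95 [0.5316 0.0452 0.0951] yaw 47.02 F [-2.71  0.23 -6.16] M [-0.025  0.49   0.045] open 0.207
```

View pics/s5.png

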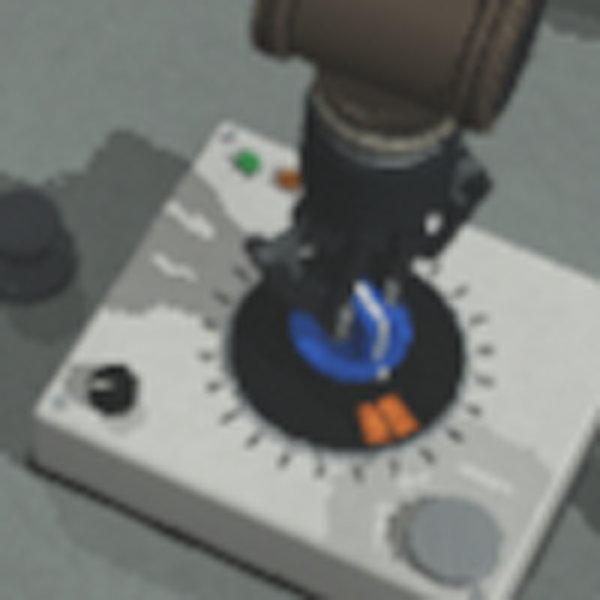

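The tool rose 12.1 mm and the force climbed, so the knob is at its hard stop. In the picture the knob is raised and the pointer (382,375) aims at the mark (388,415). I'm relieving the pull and releasing.

Request:
send_rows(translation=[[0,0,0.012],[0,0,0],[0,0,0],[0,0,0],[0,0,0]], rotation=[[0,0,0],[0,0,0],[0,0,0],[0,0,0],[0,0,0]], grip=[8,18,22,35,50])

```text
time: 13.62
eef_pos: [0.5331, 0.0451, 0.0963]
tcp_rot: [0.917, 0.399, 0.001, 0.001]
contact_force: [0.5, -0.6, -0.1]
opening: 0.582
```

Request:
send_rows(translation=[[0,0,0],[0,0,0],[0,0,-0.3],[0,0,-0.6],[0,0,-1]], rotation=[[0,0,0],[0,0,0],[0,0,0],[0,0,0],[0,0,0]], grip=[60,60,60,60,60])

```text
time: 14.25
eef_pos: [0.5313, 0.0453, 0.1529]
tcp_rot: [0.917, 0.399, -0.001, -0.0]
contact_force: [0.4, 0.2, -0.1]
opening: 0.709
```

```bash
python3 st.py
```

```text
t 14.25 [0.5313 0.0453 0.1529] yaw 47.01 F [ 0.38  0.18 -0.13] M [-0.024  0.013  0.016] open 0.709
```

Request:
send_rows(translation=[[0,0,-1],[0,0,-1],[-0.7,0.7,-0.5],[-1,1,0],[-1,1,0]], rotation=[[0,0,0],[0,0,0],[0,0,0],[0,0,0],[0,0,0]], grip=[60,60,60,60,60])

```text
time: 14.88
eef_pos: [0.5363, -0.0703, 0.2294]
tcp_rot: [0.917, 0.399, 0.001, 0.001]
contact_force: [0.2, 0.2, -0.7]
opening: 0.707
```

Request:
send_rows(translation=[[-1,1,0],[-1,1,0],[-1,1,0],[-0.5,0.5,0],[0,0,0]], rotation=[[0,0,0],[0,0,0],[0,0,0],[0,0,0],[0,0,0]], grip=[60,60,60,60,60])

```text
time: 15.5
eef_pos: [0.5411, -0.2184, 0.2278]
tcp_rot: [0.917, 0.398, 0.0, 0.0]
contact_force: [0.2, 0.6, 1.2]
opening: 0.706
```

```bash
python3 st.py
python3 - <<'E'
from h import *
c={n:measure(n,b) for n,b in (("top",(245,170,310,235)),("scene",(325,180,395,235)))}
a=c["top"]["image"];b=c["scene"]["image"]
f=lambda i,x,y:cv2.resize(i[y:y+120,x:x+120],(400,400),interpolation=cv2.INTER_CUBIC)
cv2.imwrite("pics/c6.png",np.hstack([f(a,215,140),f(b,300,150)]))
E
```

```text
t 15.50 [ 0.5411 -0.2184  0.2278] yaw 46.91 F [0.19 0.58 1.17] M [-0.008  0.048  0.034] open 0.706
top orange [265.35       187.66666667] 60 [0.56881981 0.07746488 0.066     ] blue [275.6557377  199.86885246] 366 [0.52997891 0.04503925 0.09      ] white [272.16666667 194.16666667] 18 [0.54108718 0.05337053 0.112     ]
scene orange [363.90163934 219.55737705] 61 [0.56928163 0.0741318  0.066     ] blue [357.45774648 203.28169014] 284 [0.53426904 0.04093475 0.09      ] white [362.03225806 202.80645161] 31 [0.54247368 0.05604731 0.112     ]
```

View pics/c6.png

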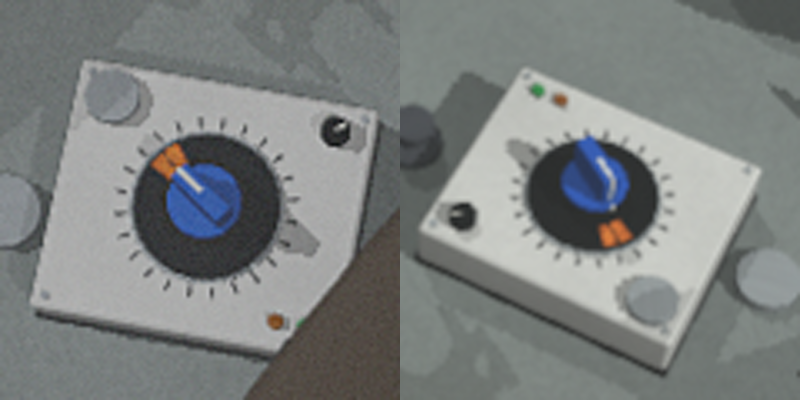

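The knob is still raised: the skirt's lower edge is at image row 213.7, the same as when held out and 2 px above its earlier position. The pointer (top crop (185,178)) aims into the orange mark (170,160), and the black knob and discs are unmoved. The arm is clear, so I'm handing in.

```bash
python3 -c "
from plant import ticket; print(ticket.sign_off())"
```

```text
the job is handed in; nothing more can be done
None
```

I turned the blue knob about 63° counter-clockwise to the orange mark, pulled it out to its hard stop and released it, then handed the job in at 15.5 s. Sign-off gives no verdict, so success rests on my own checks.

- **Finding the notch:** I felt for it in 2° steps under a light pull of about 8 N. At a tool angle of 47° the pull fell to about 3 N.
- **Pulling out:** From there the knob came up freely to 12.1 mm, where the force rose again at the stop. The tool force during the turn and pull stayed under about 10 N, so well short of 20 N at the catch.
- **Final pointer angle:** It is about 5° (0.1 rad) from my estimate of the mark's centre line, against the 0.28 rad allowed.
- **Final pictures:** The knob was still raised after release. The small black knob and the two discs looked unmoved. I did not check the anvil, screwdriver, wrench or indenter by measurement, but the arm never came near them at low height. It ended well clear of everything.
- **Disagreements:** The two cameras differed by up to about 6 mm on the knob's axis and about 3° on the mark's direction. I used the averages.
- **Less certain check:** After release, the shift of the blue area in the scene view only roughly matched a 12 mm rise. The skirt's lower edge matched the fully-out view.

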